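Seat the proud sample tube and start the analyser

TASK

One tube in the white loading block, the one with the lilac cap, is standing proud: press its cap gently down with your fingertips until the tube is fully home, level with its neighbours, then press the green start button fully down on the panel, let it spring back and withdraw. Push only: do not pull up or lift anything, and do not touch the other tubes in the block, press the red or yellow button, or disturb the bottle, the small spare rack or the mouse.

Things in the scene. Friction and masses are not known exactly. Their poses are not given: they have to be found in the camera images.
- loading_block: fixed white sample loading block of the blood analyser, 110 x 160 x 55 mm high, origin centre of underside; six tubes stand in it in two rows (at x = -25 and +25 mm) of three (y = -50, 0, +50 mm), z up, plus two small empty holes. Which tube stands in which place varies
- lilac_top (a point): centre of the top face of the lilac (purple) cap: cap 17 mm diameter, 18 mm high, on an upright 13 mm glass tube. This tube stands 20 to 28 mm higher than the other five at the start; with the tube fully home this point is 94 mm above the bench, level with the other caps
- lilac_tube (a joint): how far the lilac-capped tube has been pushed down, m: 0 to 0.008 at the start, 0.028 when fully home on its hard stop (negative if pulled up). It slides straight down against about 4 N of friction and stays where it is left
- lilac_well: the lilac-capped tube with its well; origin on the well's axis at the block's top face, 55 mm above the bench
- red1_well: a tube with a red cap (17 mm diameter), already fully home; its stem sits in a dark rubber collar. Body origin: on the well's axis at the block's top face, 55 mm above the bench; cap top 39 mm above that
- sky1_well: a tube with a light-blue cap (17 mm diameter), already fully home; its stem sits in a dark rubber collar. Body origin: on the well's axis at the block's top face, 55 mm above the bench; cap top 39 mm above that
- yellow1_well: a tube with a yellow cap (17 mm diameter), already fully home; its stem sits in a dark rubber collar. Body origin: on the well's axis at the block's top face, 55 mm above the bench; cap top 39 mm above that
- red2_well: a tube with a red cap (17 mm diameter), already fully home; its stem sits in a dark rubber collar. Body origin: on the well's axis at the block's top face, 55 mm above the bench; cap top 39 mm above that
- sky2_well: a tube with a light-blue cap (17 mm diameter), already fully home; its stem sits in a dark rubber collar. Body origin: on the well's axis at the block's top face, 55 mm above the bench; cap top 39 mm above that
- panel: fixed off-white start panel, 90 x 190 x 40 mm high, origin centre of underside, three push buttons in a row along its y axis at -55, 0 and +55 mm; which button is where varies
- start_top (a point): centre of the top of the green start button, 28 mm diameter cap in a black housing, pressed straight down
- start (a joint): travel of the green button, m: 0 released, 0.006 fully pressed; a spring (about 5 N at full travel) returns it
- stop_top (a point): centre of the top of the red stop button, the same size
- stop (a joint): travel of the red button, m: 0 released, 0.006 fully pressed
- mute_top (a point): centre of the top of the yellow alarm-mute button, the same size
- mute (a joint): travel of the yellow button, m: 0 released, 0.006 fully pressed
- reagent: loose white reagent bottle with blue label, 48 mm diameter, 110 mm high, origin centre of underside; bystander
- spare_rack: loose small white rack holding six lilac-capped tubes close together, 100 x 50 mm, 84 mm high over the caps, origin centre of underside; bystander, not part of the loading block
- mouse: loose computer mouse, black and dark teal, 105 x 58 x 31 mm high, origin centre of underside; bystander

How it is judged:
On the way, in this order (a step that is already met when the one before it is completed fails the run):
1. the lilac-capped tube is fully home (value of joint lilac_tube above 0.025 m), for 0.2 s.
2. then the green start button is pressed down (value of joint start above 0.0045 m), for 0.05 s.
At the end, for the whole second after the job is handed in: the lilac-capped tube is home to within 3 mm and at rest, all three buttons are released (within 1.5 mm), and the bottle, spare rack and mouse are at rest within 12 mm of where they began (value of joint lilac_tube above 0.025 m and value of joint each of start, stop, mute below 0.0015 m and velocity of joint lilac_tube below 0.005 m/s and distance of each of reagent, spare_rack, mouse from where it was at the start of the episode below 0.012 m and linear speed of each of reagent, spare_rack, mouse below 0.02 m/s); the robot touches nothing.
It fails at once if a different tube in the loading block is touched or pressed (contact force between anything else and red1_well above 0.5 N or contact force between anything else and sky1_well above 0.5 N or contact force between anything else and yellow1_well above 0.5 N or contact force between anything else and red2_well above 0.5 N or contact force between anything else and sky2_well above 0.5 N).
It fails at once if the lilac-capped tube is pushed harder than 40 N or pulled up (contact force between anything else and lilac_well above 40 N or value of joint lilac_tube below -0.004 m).
It fails at once if the red or the yellow button is pressed (value of joint any of stop, mute above 0.002 m).
It fails at once if the green button is pressed before the tube is home (value of joint start above 0.003 m and not (value of joint lilac_tube above 0.025 m)).
It fails at once if the bottle, the spare rack or the mouse is moved, lifted or tipped (distance of any of reagent, spare_rack, mouse from where it was at the start of the episode above 0.012 m or angle between any of reagent, spare_rack, mouse's own z axis and vertical above 0.2 rad).
It also fails if it takes over 43 s, if anything falls off the work surface, if the arm or the gripper's body presses on something with over 40 N, if the wrist force passes 120 N, or if a joint passes its speed limit or range.

ROBOT

A 6-joint arm with a two-finger parallel gripper is mounted at the origin on the work surface. World frame = base frame: x ahead of the robot, y to its left, z up, the work surface at z = 0. Lengths are in m, angles in rad, forces in N, time in s.
With the tool pointing down it reaches from about 0.425 to 0.95 m from the base axis. Payload 3.5 kg.
Tool frame: the origin (TCP) lies at the very end of the fingers, on their centre line; the grasp point (between the pads) lies ctrl.grip_point_offset behind it (ctrl.grip_point_offset is the distance from the TCP to the grasp point, in m); z points along the fingers, y is the direction in which the jaws open and shut (so a half turn about z gives the same grasp; the last joint's range is limited). The gripper opens to 85 mm and grips with 20 to 120 N. Pads are 22 mm wide; open, the fingers measure 114 mm over their backs; the gripper's body (76 mm by 85 mm) begins 54 mm behind the grasp point. The pads swing forward as they close: fully open they stand 13 mm farther back than shut.
Start: joints at [-1.37, 0.286, 1.577, -0, 1.279, -0.15], TCP at [0.232, -0.634, 0.231] pointing down, gripper open.
Joint ranges: [-2.77, 2.77], [-0.9, 2.22], [0.21, 2.48], [-1.53, 4.67], [0.24, 2.81], [-2.84, 2.84]. Speed limits (rad/s): [2.79, 2.79, 3.14, 3.14, 3.14, 3.14].

INTERFACE

Orientations are given as a unit quaternion [x, y, z, w].
In Python, from plant import ctrl gives the robot as it stands.
- The arm moves only by the tool servo_tool, never from a script. Its argument "increments" is a list of rows, each a list of 5 numbers: the opening, from 0 (shut) to 1 (fully open), then the shift along the world's x, y, z in units of 40 mm (1.0 is 40 mm), then the turn about the world's z in units of 5 degrees (1.0 is 5 degrees). A call has exactly 10 rows; each row is the pose to reach, as a shift and turn from the pose measured when the call began; what a row does not reach only later rows make up. A row lasts 1/12 s, in which the tool goes at most 41.7 mm and 7.16 degrees, less where a joint would pass 70% of its speed; a pose out of reach is approached as far as the arm can. A call with a gripper value outside its range is refused whole. The fingers move at their own pace and stop on an object; "grip_force" is the grip in N (left out, the last holds). Time passes only in rows, so rows that repeat a pose let the fingers close, or fill a call up. It gives the time, the measured TCP pose, the force and the opening at its end, in the units of the state.
- ctrl.get_state(): the state, without advancing time (a new reading comes with each control period).
- ctrl.read_camera(name): name is "scene" or "top" or "wrist"; returns a dict with "frame" (480x640x3 uint8, red, green, blue), "K" (3x3 intrinsics, pixels), "extrinsics" (4x4, takes a point from camera to world coordinates). Camera axes: x right, y down, z forward; pixel columns grow to the right and rows downward; lengths in m; the calibration is good to about 2 mm. A picture is of the moment at which its call begins. There is no depth.
- ctrl.sign_off(): hands the job in, once; it reports no verdict.
Trained networks look in a picture, given as the dict that the camera call returned (one of the last four; its "shot" number tells which), for a name from the list of things; names that differ only in an ending like _2 or _b are one class to them, and where a whole thing is asked for, a point or a joint stands for the part that bears it (a point fixed in the world has none). Each returns a list of dicts, best first, with "conf" (0 to 1); they miss things now and then, are a little off and sometimes report something else, mostly with a low value. They report only what shows in the picture. A call takes as long as a camera call.
- ctrl.masks_of(picture, query): "region" (480x640 bool, what is visible of it) and "extent" ([left, top, right, bottom] in pixels, round what is visible of it).
- ctrl.landmark_of(picture, query): "centre" ([row, column] in pixels: a listed point, or the origin of a listed thing).
The state is a dict: "time": time; "qpos": joint angles; "dq": joint speeds; "joint_efforts": joint torques, N m; "eef_pos": TCP position; "tcp_rot": TCP orientation; "contact_force": force on the tool from outside, world axes, zero at the start; "wrist_torque": the same for the moment, N m; "opening": opening from 0.0 (shut) to 1.0 (fully open).
Only numpy, scipy, OpenCV 4.12 (cv2) and the standard library are available. Lean on these libraries where they do the work, as an engineer would, in place of code of your own. Each camera call takes 0.05 s, during which the arm holds its last target. There are 200 camera calls.

## Working session

There is one attempt and no reset: what is moved stays moved. The work goes in short steps, Python scripts to look and compute and a tool call to move; the robot and the scene stay as the last step left them, time stands still between calls to the robot, and variables do not carry over. Pictures are saved under pics/ and viewed, about 8 in all and at most 12, crops included, and the job is handed in when it is done.

Besides the shell and the picture viewer there is one more tool, called after "Request:" in YAML: its name, and indented under it one key for each argument. servo_tool: Moves the arm, as the interface text tells. Its arguments: {"type":"object","properties":{"increments":{"type":"array"},"grip_force":{"type":"number"}},"required":["increments"]}

```bash
mkdir -p pics; cat > h.py <<'E'
import numpy as np, cv2
from plant import ctrl
def ray(p,rc):
    K=np.array(p["K"]);T=np.array(p["extrinsics"])
    d=T[:3,:3]@np.linalg.inv(K)@np.array([rc[1],rc[0],1.]);return T[:3,3],d/np.linalg.norm(d)
def atz(p,rc,z):
    o,d=ray(p,rc);return o+d*(z-o[2])/d[2]
def tri(rs):
    A=0;b=0
    for o,d in rs:
        M=np.eye(3)-np.outer(d,d);A=A+M;b=b+M@o
    x=np.linalg.solve(A,b);return x,[np.linalg.norm((np.eye(3)-np.outer(d,d))@(x-o)) for o,d in rs]
E
python3 - <<'E'
from h import *
ps={n:ctrl.read_camera(n) for n in("scene","top")}
for n,p in ps.items(): cv2.imwrite(f"pics/{n}.png",p["frame"][:,:,::-1]); print(n,np.array(p["extrinsics"])[:3,3].round(3))
for q in["lilac_top","start_top","stop_top","mute_top","loading_block","panel","reagent","spare_rack","mouse","lilac_well"]:
    r=[]
    for n,p in ps.items():
        L=ctrl.landmark_of(p,q)
        print(q,n,[(np.round(l["centre"],1).tolist(),round(l["conf"],2)) for l in L[:3]])
        if L:r.append(ray(p,L[0]["centre"]))
    if len(r)==2:
        x,e=tri(r);print("   ",x.round(4),np.round(e,4))
s=ctrl.get_state();print(s["time"],s["eef_pos"],s["tcp_rot"],s["opening"],ctrl.grip_point_offset)
E
```

```text
scene [1.124 0.344 0.59 ]
top [ 0.389 -0.003  0.978]
lilac_top scene [([277.9, 421.5], 0.53)]
lilac_top top [([242.4, 188.3], 0.68), ([253.3, 409.9], 0.48)]
    [0.5478 0.1869 0.1169] [0.0022 0.0022]
start_top scene [([235.1, 246.5], 0.6), ([228.9, 225.6], 0.46)]
start_top top [([250.9, 408.6], 0.65)]
    [ 0.5446 -0.1645  0.0687] [0.0013 0.0013]
stop_top scene [([227.8, 222.4], 0.52)]
stop_top top [([250.8, 441.7], 0.53), ([252.6, 408.9], 0.18)]
    [ 0.5466 -0.2209  0.0664] [0.003 0.003]
mute_top scene [([222.5, 204.7], 0.49)]
mute_top top [([252.4, 475.7], 0.77)]
    [ 0.5434 -0.2758  0.0593] [0.0005 0.0005]
loading_block scene [([325.0, 423.1], 0.64)]
loading_block top [([267.5, 199.4], 0.75), ([241.0, 189.3], 0.48)]
    [ 0.5239  0.1941 -0.0016] [0.0002 0.0002]
panel scene [([255.6, 231.8], 0.93), ([219.1, 203.1], 0.73)]
panel top [([255.1, 435.9], 0.63)]
    [ 5.450e-01 -2.181e-01  5.000e-04] [0.0059 0.0059]
reagent scene [([329.1, 262.1], 0.65), ([220.8, 203.3], 0.54)]
reagent top [([179.1, 330.2], 0.9)]
    [ 0.6831 -0.034   0.0062] [0.003 0.003]
spare_rack scene [([260.5, 339.3], 0.74)]
spare_rack top [([308.4, 323.6], 0.69)]
    [ 0.4503 -0.0196  0.0051] [0.0063 0.0063]
mouse scene [([224.9, 300.4], 0.73), ([232.3, 223.8], 0.54)]
mouse top [([242.7, 188.8], 0.7), ([358.4, 404.3], 0.6)]
    [0.5817 0.0922 0.2125] [0.0912 0.0912]
lilac_well scene [([308.8, 417.4], 0.57)]
lilac_well top [([249.7, 197.5], 0.52)]
    [0.547  0.1869 0.0512] [0.0008 0.0008]
1.1 [ 0.23196422 -0.63386162  0.23134078] [ 9.84655474e-01  1.74509590e-01 -1.79991496e-05  2.82654356e-06] 0.9998421313723929 0.0187
```

View pics/top.png

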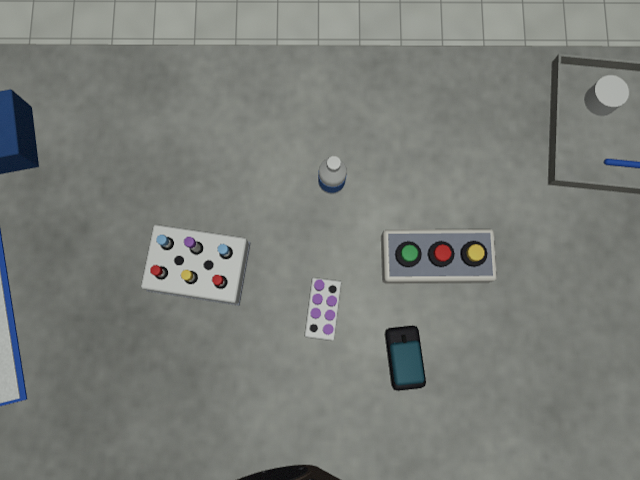

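View pics/scene.png

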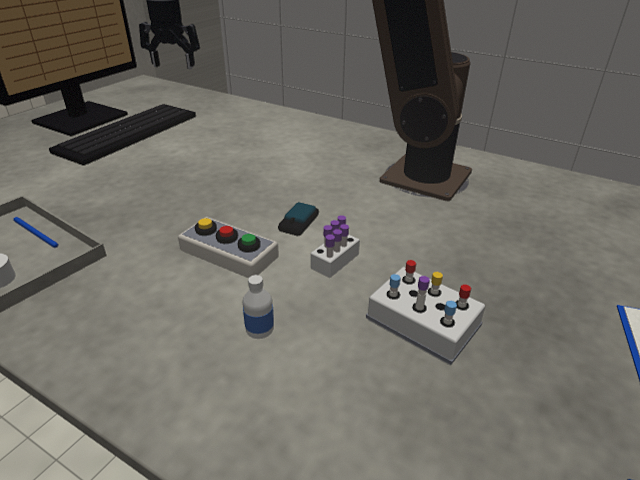

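The lilac tube is the middle of the far row (top view, row 242, col 189). Green is the left of the three buttons (row 254, col 408). I'll shut the jaws and move over at height.

Request:
servo_tool:
  increments:
    - [0,0.55,0.8,0,0]
    - [0,1.1,1.6,0.1,0]
    - [0,1.65,2.4,0.2,0]
    - [0,2.2,3.2,0.2,0]
    - [0,2.75,4.0,0.2,0]
    - [0,3.3,4.8,0.2,0]
    - [0,3.85,5.6,0.2,0]
    - [0,4.4,6.4,0.2,0]
    - [0,4.95,7.2,0.2,0]
    - [0,5.5,8.0,0.2,0]
  grip_force: 40

```text
time: 1.93
eef_pos: [0.4528, -0.3122, 0.2396]
tcp_rot: [0.985, 0.174, 0.0, 0.0]
contact_force: [1.0, -0.3, -0.1]
opening: -0.003
```

Request:
servo_tool:
  increments:
    - [0,0.15,1.0,0,0]
    - [0,0.3,2.0,0,0]
    - [0,0.45,3.0,0,0]
    - [0,0.6,4.0,0,0]
    - [0,0.75,5.0,0,0]
    - [0,0.9,6.0,0,0]
    - [0,1.05,7.0,0,0]
    - [0,1.2,8.0,0,0]
    - [0,1.35,9.0,0,0]
    - [0,1.5,10.0,0,0]

```text
time: 2.77
eef_pos: [0.5127, 0.0899, 0.2401]
tcp_rot: [0.985, 0.174, 0.001, 0.0]
contact_force: [0.3, -1.1, 0.4]
opening: -0.002
```

Request:
servo_tool:
  increments:
    - [0,0.4,0.8,0,0]
    - [0,0.7,1.6,0,0]
    - [0,0.8,2.2,0,0]
    - [0,0.8,2.4,0,0]
    - [0,0.8,2.4,0,0]
    - [0,0.8,2.4,0,0]
    - [0,0.8,2.4,0,0]
    - [0,0.8,2.4,0,0]
    - [0,0.8,2.4,0,0]
    - [0,0.8,2.4,0,0]

```text
time: 3.6
eef_pos: [0.5447, 0.1849, 0.2402]
tcp_rot: [0.985, 0.174, 0.001, 0.001]
contact_force: [-0.2, 0.2, -0.2]
opening: 0.002
```

```bash
python3 - <<'E'
from h import *
s=ctrl.get_state();print(s["eef_pos"],s["qpos"])
p=ctrl.read_camera("wrist");cv2.imwrite("pics/w1.png",p["frame"][:,:,::-1])
for l in ctrl.landmark_of(p,"lilac_top"): print(l["centre"],l["conf"],atz(p,l["centre"],.117).round(4))
for l in ctrl.landmark_of(p,"lilac_well"): print(l["centre"],l["conf"],atz(p,l["centre"],.055).round(4))
# colour check
h=cv2.cvtColor(p["frame"],cv2.COLOR_RGB2HSV);m=cv2.inRange(h,(125,60,60),(160,255,255))
n,_,st,c=cv2.connectedComponentsWithStats(m)
for i in range(1,n):
    if st[i,4]>100: print(st[i],c[i],atz(p,c[i][::-1],.117).round(4))
T=np.array(p["extrinsics"]);K=np.array(p["K"])
def px(x): v=K@(T[:3,:3].T@(np.array(x)-T[:3,3]));return (v[:2]/v[2]).round(1)
print("tcp px",px(s["eef_pos"]), "below",px(list(s["eef_pos"][:2])+[.117]))
E
```

```text
[0.54473804 0.18487115 0.24024876] [ 1.51305807e-01  5.99745939e-02  1.81839410e+00 -1.04806484e-03
  1.26149791e+00  1.37329936e+00]
[226.2, 322.0] 0.87 [0.5493 0.1854 0.117 ]
[208.5, 319.8] 0.71 [0.5473 0.1866 0.055 ]
[418.0, 527.1] 0.35 [ 0.404  -0.1064  0.055 ]
[309 215  22  22 372] [319.15591398 225.31451613] [0.5493 0.1876 0.117 ]
[ 474  332   44   71 1421] [496.54890922 365.28078818] [0.4852 0.0061 0.117 ]
[466 367  19  26 264] [475.45075758 381.68181818] [0.4643 0.0151 0.117 ]
tcp px [320.3 316.5] below [320.6 232.1]
```

View pics/w1.png

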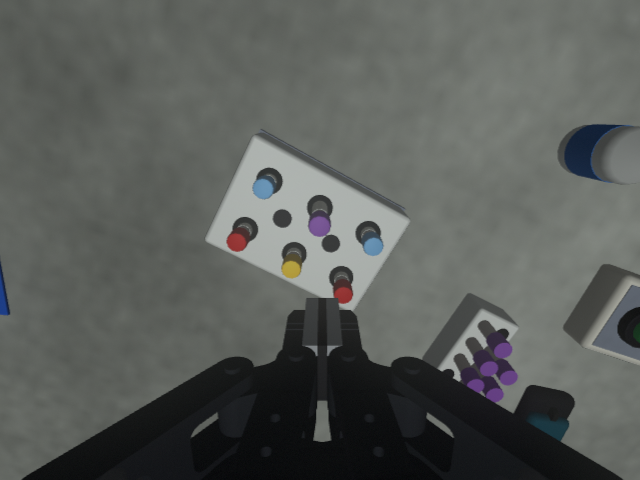

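The wrist view agrees: lilac cap at (226, 320), about (0.548, 0.187) m. Next I descend to just above it.

Request:
servo_tool:
  increments:
    - [0,0.05,0.05,-0.5,0]
    - [0,0.1,0.05,-1.1,0]
    - [0,0.1,0.05,-1.7,0]
    - [0,0.1,0.05,-2.2,0]
    - [0,0.1,0.05,-2.5,0]
    - [0,0.1,0.05,-2.7,0]
    - [0,0.1,0.05,-2.75,0]
    - [0,0.1,0.05,-2.75,0]
    - [0,0.1,0.05,-2.75,0]
    - [0,0.1,0.05,-2.75,0]

```text
time: 4.58
eef_pos: [0.5498, 0.1876, 0.1319]
tcp_rot: [0.985, 0.174, 0.002, 0.001]
contact_force: [0.5, -0.6, 0.6]
opening: 0.002
```

```bash
python3 - <<'E'
from h import *
s=ctrl.get_state();print(s["eef_pos"],s["contact_force"])
for n in("wrist","scene"):
    p=ctrl.read_camera(n);f=p["frame"]
    c=f[150:390,200:440] if n=="wrist" else f[210:370,340:500]
    cv2.imwrite(f"pics/{n}2.png",cv2.resize(c[:,:,::-1],(560,560),interpolation=cv2.INTER_CUBIC))
    for l in ctrl.landmark_of(p,"lilac_top")[:2]: print(n,l["centre"],l["conf"],atz(p,l["centre"],.117).round(4))
E
python3 -c "
import cv2,numpy as np
cv2.imwrite('pics/c2.png',cv2.resize(np.hstack([cv2.imread('pics/wrist2.png'),cv2.imread('pics/scene2.png')]),(800,400)))"
```

```text
[0.54981336 0.18757923 0.13189546] [ 0.54995311 -0.64845156  0.62362146]
wrist [302.8, 317.9] 0.62 [0.5483 0.1882 0.117 ]
scene [277.1, 424.4] 0.87 [0.5449 0.1881 0.117 ]
scene [322.9, 448.2] 0.38 [0.6222 0.2525 0.117 ]
```

View pics/c2.png

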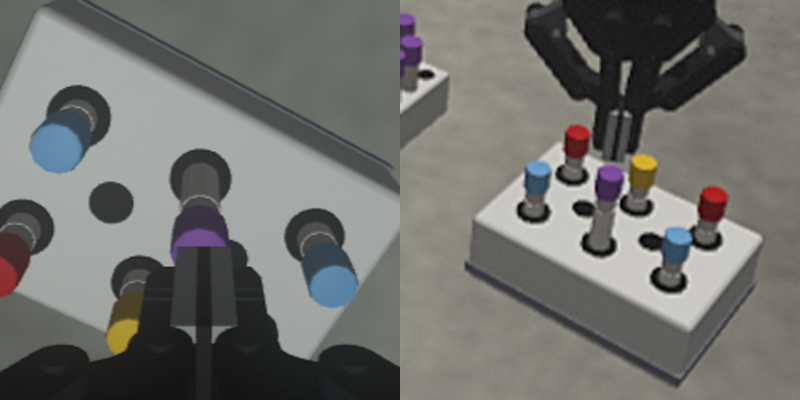

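Wrist crop: the shut fingertips sit over the lilac cap, with the neighbours well clear. Now I press slowly.

Request:
servo_tool:
  increments:
    - [0,-0.03,0,-0.1,0]
    - [0,-0.04,0,-0.2,0]
    - [0,-0.04,0,-0.3,0]
    - [0,-0.04,0,-0.38,0]
    - [0,-0.04,0,-0.46,0]
    - [0,-0.04,0,-0.54,0]
    - [0,-0.04,0,-0.62,0]
    - [0,-0.04,0,-0.7,0]
    - [0,-0.04,0,-0.76,0]
    - [0,-0.04,0,-0.8,0]

```text
time: 5.62
eef_pos: [0.5474, 0.1875, 0.0987]
tcp_rot: [0.985, 0.174, 0.001, 0.0]
contact_force: [-2.9, -0.6, 4.5]
opening: 0.002
```

Request:
servo_tool:
  increments:
    - [0,0,0,-0.02,0]
    - [0,0,0,-0.04,0]
    - [0,0,0,-0.06,0]
    - [0,0,0,-0.08,0]
    - [0,0,0,-0.1,0]
    - [0,0,0,-0.11,0]
    - [0,0,0,-0.12,0]
    - [0,0,0,-0.12,0]
    - [0,0,0,-0.12,0]
    - [0,0,0,-0.12,0]

```text
time: 6.45
eef_pos: [0.5475, 0.1875, 0.0941]
tcp_rot: [0.985, 0.174, 0.001, 0.0]
contact_force: [-3.2, -0.2, 4.7]
opening: 0.005
```

Request:
servo_tool:
  increments:
    - [0,0,0,-0.01,0]
    - [0,0,0,-0.02,0]
    - [0,0,0,-0.02,0]
    - [0,0,0,-0.03,0]
    - [0,0,0,-0.03,0]
    - [0,0,0,-0.03,0]
    - [0,0,0,-0.03,0]
    - [0,0,0,-0.03,0]
    - [0,0,0,-0.03,0]
    - [0,0,0,-0.03,0]

```text
time: 7.28
eef_pos: [0.5476, 0.1876, 0.094]
tcp_rot: [0.985, 0.174, 0.001, 0.001]
contact_force: [-4.7, -0.8, 8.9]
opening: 0.002
```

The force rises with no further travel at z = 0.094, so the tube is on its hard stop. I'll lift and go to the green button.

Request:
servo_tool:
  increments:
    - [0,0,0,0.3,0]
    - [0,0,0,0.9,0]
    - [0,0,0,1.7,0]
    - [0,0,0,2.5,0]
    - [0,0,-0.4,2.8,0]
    - [0,0,-1.4,2.8,0]
    - [0,0,-2.4,2.8,0]
    - [0,0,-3.4,2.8,0]
    - [0,0,-4.4,2.8,0]
    - [0,0,-5.4,2.8,0]

```text
time: 8.12
eef_pos: [0.5478, -0.0302, 0.2063]
tcp_rot: [0.985, 0.174, 0.002, 0.001]
contact_force: [-0.4, 0.0, 0.3]
opening: -0.0
```

Request:
servo_tool:
  increments:
    - [0,0,-1.0,0,0]
    - [0,0,-2.0,0,0]
    - [0,0,-2.9,0,0]
    - [0,0,-3.3,0,0]
    - [0,0,-3.4,0,0]
    - [0,0,-3.4,0,0]
    - [0,0,-3.4,0,0]
    - [0,0,-3.4,0,0]
    - [0,0,-3.4,0,0]
    - [0,0,-3.4,0,0]

```text
time: 8.95
eef_pos: [0.5479, -0.165, 0.2063]
tcp_rot: [0.985, 0.175, 0.003, 0.001]
contact_force: [0.4, -0.4, -1.2]
opening: -0.003
```

```bash
python3 - <<'E'
from h import *
s=ctrl.get_state();print(s["eef_pos"])
ims=[]
for n in("wrist","scene"):
    p=ctrl.read_camera(n);f=p["frame"];ims.append(cv2.resize(f if n=="wrist" else f[210:390,300:540],(400,300)))
    for q in["start_top","lilac_top"]:
        for l in ctrl.landmark_of(p,q)[:2]: print(n,q,l["centre"],l["conf"],atz(p,l["centre"],.067 if q[0]=="s" else .094).round(4))
    h=cv2.cvtColor(f,cv2.COLOR_RGB2HSV);m=cv2.inRange(h,(45,100,50),(85,255,255))
    N,_,st,c=cv2.connectedComponentsWithStats(m)
    for i in range(1,N):
        if st[i,4]>60: print(st[i],c[i].round(1),atz(p,c[i][::-1],.067).round(4))
cv2.imwrite("pics/c3.png",np.hstack(ims)[:,:,::-1])
E
```

```text
[ 0.54791588 -0.16495556  0.20629048]
wrist start_top [232.3, 322.8] 0.87 [ 0.5442 -0.1684  0.067 ]
[303 216  34  33 877] [320. 232.] [ 0.5436 -0.1663  0.067 ]
scene start_top [234.0, 245.6] 0.48 [ 0.541  -0.1713  0.067 ]
scene lilac_top [285.9, 420.5] 0.58 [0.5409 0.1833 0.094 ]
[241 234  15  11 135] [248.1 239. ] [ 0.5519 -0.1566  0.067 ]
```

View pics/c3.png

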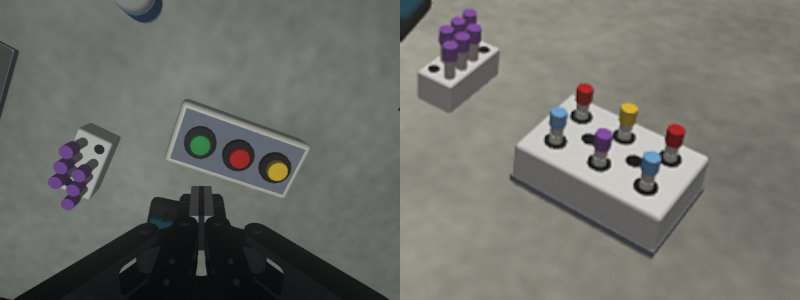

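The lilac cap is now level with its neighbours (right crop, about (602, 140)). Green is straight below the fingers at about (0.544, -0.166).

Request:
servo_tool:
  increments:
    - [0,-0.05,-0.03,-0.6,0]
    - [0,-0.1,-0.03,-1.4,0]
    - [0,-0.1,-0.03,-2.2,0]
    - [0,-0.1,-0.03,-2.7,0]
    - [0,-0.1,-0.03,-2.95,0]
    - [0,-0.1,-0.03,-3.1,0]
    - [0,-0.1,-0.03,-3.15,0]
    - [0,-0.1,-0.03,-3.2,0]
    - [0,-0.1,-0.03,-3.25,0]
    - [0,-0.1,-0.03,-3.3,0]

```text
time: 10.08
eef_pos: [0.5449, -0.1677, 0.0758]
tcp_rot: [0.985, 0.175, 0.004, 0.002]
contact_force: [0.8, 1.1, 0.4]
opening: 0.0
```

Request:
servo_tool:
  increments:
    - [0,0,0,-0.04,0]
    - [0,0,0,-0.08,0]
    - [0,0,0,-0.12,0]
    - [0,0,0,-0.16,0]
    - [0,0,0,-0.2,0]
    - [0,0,0,-0.24,0]
    - [0,0,0,-0.28,0]
    - [0,0,0,-0.3,0]
    - [0,0,0,-0.3,0]
    - [0,0,0,-0.3,0]

```text
time: 10.92
eef_pos: [0.5449, -0.1677, 0.0637]
tcp_rot: [0.985, 0.175, 0.004, 0.002]
contact_force: [-0.7, 0.2, 0.5]
opening: 0.003
```

No contact yet, so I continue in 1 mm steps.

Request:
servo_tool:
  increments:
    - [0,0,0,-0.03,0]
    - [0,0,0,-0.06,0]
    - [0,0,0,-0.08,0]
    - [0,0,0,-0.1,0]
    - [0,0,0,-0.12,0]
    - [0,0,0,-0.14,0]
    - [0,0,0,-0.16,0]
    - [0,0,0,-0.16,0]
    - [0,0,0,-0.16,0]
    - [0,0,0,-0.16,0]

```text
time: 11.75
eef_pos: [0.5451, -0.1679, 0.0576]
tcp_rot: [0.985, 0.175, 0.004, 0.002]
contact_force: [0.0, 1.0, 3.6]
opening: 0.001
```

Request:
servo_tool:
  increments:
    - [0,0,0,-0.02,0]
    - [0,0,0,-0.04,0]
    - [0,0,0,-0.06,0]
    - [0,0,0,-0.07,0]
    - [0,0,0,-0.08,0]
    - [0,0,0,-0.09,0]
    - [0,0,0,-0.1,0]
    - [0,0,0,-0.1,0]
    - [0,0,0,-0.1,0]
    - [0,0,0,-0.1,0]

```text
time: 12.58
eef_pos: [0.5452, -0.1679, 0.0559]
tcp_rot: [0.985, 0.175, 0.003, 0.002]
contact_force: [-6.7, 2.4, 16.0]
opening: -0.005
```

The button bottomed out: commanded 4 mm, moved 1.7 mm, force 16 N. I'll withdraw straight up.

Request:
servo_tool:
  increments:
    - [0,0,0,0.1,0]
    - [0,0,0,0.4,0]
    - [0,0,0,1.0,0]
    - [0,0,0,1.8,0]
    - [0,0,0,2.6,0]
    - [0,0,0,3.3,0]
    - [0,0,0,3.7,0]
    - [0,0,0,3.8,0]
    - [0,0,0,3.8,0]
    - [0,0,0,3.8,0]

```text
time: 13.42
eef_pos: [0.5444, -0.1676, 0.2063]
tcp_rot: [0.985, 0.175, 0.002, 0.001]
contact_force: [-0.1, 0.5, -0.8]
opening: 0.001
```

```bash
python3 - <<'E'
from h import *
s=ctrl.get_state();print(s["time"],s["eef_pos"],s["contact_force"],np.abs(s["dq"]).max())
p=ctrl.read_camera("scene");cv2.imwrite("pics/end.png",p["frame"][:,:,::-1])
E
```

```text
13.4167 [ 0.54443078 -0.16756675  0.20625331] [-0.13450158  0.50672004 -0.75574297] 0.019115597825861717
```

View pics/end.png

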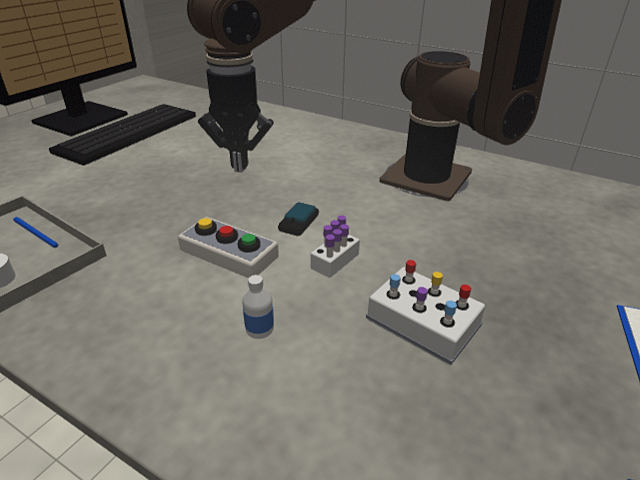

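The final view shows the lilac cap level at (422, 293) and the green button back up at (248, 241). The bottle, spare rack and mouse are where they began.

```bash
python3 -c "
from plant import ctrl
print(ctrl.sign_off())"
```

```text
the job is handed in; nothing more can be done
None
```

I pressed the lilac-capped tube down and then the green start button. After that I withdrew straight up and handed the job in at about 13.4 s of the 43 s allowed; the hand-in gave no verdict.

- **Tube:** it stopped moving with the fingertips at z = 0.094 m, the stated home height. The measured force rose to 8.9 N with no further travel. A later picture shows the cap level with its neighbours.
- **Green button:** it bottomed out with the fingertips at z = 0.056 m and 16 N measured. Contact came about 5 mm lower than my camera estimate of the button top, so I went down the last part in small steps. In the last picture it has sprung back.
- **Rest of the scene:** in that picture the bottle, spare rack, mouse and other tubes look unmoved. The gripper is clear, with force back to about zero. I judged this by eye and did not measure their positions again.

No checks failed. The only other disagreement was a few millimetres between cameras on the cap and button positions, and I used the wrist-camera values.

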